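# Weigh a jar of tea on a small desk scale

## Robot

A 7-joint arm with a two-finger parallel gripper is mounted at the origin on a cart in front of the work surface, level with it; the furniture and walls round the work are solid. World frame = base frame: x ahead of the robot, y to its left, z up, the work surface at z = 0. Lengths are in mm, angles in rad, forces in N, time in s.
With the tool pointing down it reaches from about 425 to 950 mm from the base axis. Payload 4.7 kg.
Tool frame: the origin (TCP) lies between the finger pads; the fingertips stand 11 mm ahead of it and the grasp point (between the pads) lies 8 mm behind it; z points along the fingers, y is the line along which they close (so a half turn about z gives the same grasp; the last joint's range is limited). The gripper opens to 87 mm and grips with 3 to 60 N. Pads are 19 mm wide; open, the fingers measure 117 mm over their backs; the gripper's body (75 mm by 190 mm) begins 51 mm behind the grasp point.
Start: joints at [1.097, 0.469, -0.049, 1.532, 0.024, 1.141, -0.082], TCP at [290.484, -609.317, 233.573] pointing down, gripper open.
Joint ranges: [-2.59, 2.59], [-0.33, 1.99], [-1.39, 1.29], [0.1, 2.45], [-1.04, 4.18], [0.21, 1.99], [-2.66, 2.66]. Speed limits (rad/s): [2.57, 2.57, 3.14, 3.14, 3.14, 3.14, 3.14].

## Interface

Orientations are given as a rotation vector (axis times angle).
In Python, from cell import env gives the robot as it stands.
- The arm moves only by the tool servo_tool, never from a script. Its argument "steps" is text: rows parted by semicolons, each of 4 numbers parted by spaces: the shift along the world's x, y, z in m, then the turn about the world's z in rad. In form: dx dy dz yaw; .... A call has 1 to 10 rows; each row is the pose to reach, as a shift and turn from the pose commanded when the call began; what a row does not reach only later rows make up. A row lasts 1/8 s, in which the tool goes at most 62.5 mm and 10.7 degrees, less where a joint would pass 70% of its speed; a pose out of reach is approached as far as the arm can. A call with a gripper value outside its range is refused whole. "fingers" is the closure in counts, from 0 (fully open) to 255 (shut), set as the call begins (left out, the last holds). The fingers move at their own pace and stop on an object; "force" is the grip in N (left out, the last holds). Time passes only in rows, so rows that repeat a pose let the fingers close. It gives the time, the measured TCP pose, the force, the opening and the grip force at its end, in the units of the state.
- env.get_state(): the state, without advancing time (a new reading comes with each control period).
- env.grab_frame(name): name is "scene" or "side" or "wrist"; returns a dict with "img" (420x560x3 uint8, red, green, blue), "depth" (420x560 float32, mm along the optical axis (not along the pixel's ray), 0 where there is no reading), "intrinsics" (3x3 intrinsics, pixels), "R" (3x3) and "t" (3): a world point X has camera coordinates R X + t; the wrist camera has in their place "T_tool_cam" (4x4, takes a point from camera to tool coordinates, whose origin is the TCP and whose axes are the flange's). Camera axes: x right, y down, z forward; pixel columns grow to the right and rows downward; lengths in mm; the calibration is good to about 2 mm. A picture is of the moment at which its call begins: read the wrist's pose just before it.
- env.close_job(): hands the job in; it is judged then, once.
Trained networks look in a picture, given as the dict that the camera call returned (one of the last four; its "shot" number tells which), for a name from the list of things; names that differ only in an ending like _2 or _b are one class to them, and where a whole thing is asked for, a point or a joint stands for the part that bears it (a point fixed in the world has none). Each returns a list of dicts, best first, with "p" (0 to 1); they miss things now and then, are a little off and sometimes report something else, mostly with a low value. They report only what shows in the picture. A call takes as long as a camera call. They do not tell look-alikes from the thing itself.
- env.silhouettes(picture, label): "pixels" (420x560 bool, what is visible of it) and "box" ([left, top, width, height] in pixels, round what is visible of it).
- env.tip_of(picture, label): "pixel" ([column, row] in pixels: a listed point, or the origin of a listed thing).
The state is a dict: "t": time; "q": joint angles; "dq": joint speeds; "effort": joint torques, N m; "tool_pos": TCP position; "tcp_rot": TCP orientation; "wrist_force": force on the tool from outside, world axes, zero at the start; "ft_torque": the same for the moment, N m; "grip_width": finger opening in mm; "finger_force": force on a finger pad.
Only numpy, scipy, OpenCV 4.12 (cv2) and the standard library are available. Lean on these libraries where they do the work, as an engineer would, in place of code of your own. Each camera call takes 0.05 s, during which the arm holds its last target. There are 200 camera calls.

## Task

Take the small glass jar out of the slanted wooden jar holder and stand it upright on the round steel pan of the white scale, set down gently and centred so that no edge of the jar overhangs the pan. With the jar standing there by itself, press the scale's orange key fully down and let it come up again. Leave the brown bottle in its bay and do not disturb the other things on the desk.

Things in the scene. Friction and masses are not known exactly. Their poses are not given: they have to be found in the camera images.
- small_jar: small glass jar with a steel lid, loose, 0.16 to 0.26 kg, 83 mm tall. Glass body 58 mm diameter up to 68 mm, lid 54 mm diameter above. Origin: centre of the underside; z runs up the jar's axis to the lid. It starts in either bay of jar_holder, its axis leaning 25 degrees from vertical towards the holder's front; draw it out along that axis.
- jar_holder: fixed wooden holder, 200 mm wide (its y), 100 mm deep, about 80 mm high at the back, yaw 0.55 to 1.0 rad (front turned towards the near right). Origin: centre of its foot on the desk; front faces its -x. Two open bays, 66 mm square inside, walls 6 mm thick and 26 mm deep along the bay axis; the axes lean 25 degrees, mouths facing up and to the front. Bay floor centres at (0, +-55, 36) mm. Left or right of the scale.
- brown_bottle: brown glass bottle, 61 mm diameter, 142 mm tall, loose, in the other bay of jar_holder, leaning like the jar, 110 mm from it. Leave it there. Origin: centre of its underside, z along its axis.
- scale: fixed white weighing scale, 170 mm (its x) by 118 mm (its y), top of the housing 23 mm above the desk. Origin: centre of its footprint on the desk; the pan is at its +x (far) end, the key at its -x (near) end, a small green display between. Turned up to 0.25 rad either way.
- pan_center (a point): centre of the top face of the scale's flat round steel pan, 72 mm diameter, 35 mm above the desk, 40 mm ahead (+x) of the scale's origin. The pan does not move. z is up.
- weigh_key_top (a point): centre of the top of the scale's round orange key, 24 mm diameter, 33 mm above the desk when up; 102 mm from the pan's centre. It moves down with the key.
- weigh_key (a joint): travel of the orange key in m: 0 up, 0.005 fully down. It takes 1.2 N to start and 4 N to hold fully down; a spring returns it.
- thermos: red flask with black cap, 65 mm diameter, 195 mm tall, loose bystander behind the work; origin centre of its underside
- round_tin: round brown and cream tin, 72 mm diameter, 120 mm tall, loose bystander; origin centre of its underside
- stapler: black stapler, 131x38x43 mm, loose bystander; origin centre of its underside
- eraser: blue and white eraser, 45x20x11 mm, loose bystander near the front of the desk; origin centre of its underside
- gel_pen: black pen, 142 mm long, 10 mm thick, loose bystander; origin at its middle, underside
Mind the look-alikes: they are no part of the job. What is shaped like the small_jar but yellow is not meant.

How it is judged:
By the outcome, as a careful person would: the job done as asked, in the order asked, and still so for the second after the job is handed in, with the robot touching nothing.
It also fails if it takes over 56 s, if anything falls off the work surface, if the arm or the gripper's body presses on something with over 40 N, if the wrist force passes 120 N, or if a joint passes its speed limit or range.

## Working session

There is one attempt and no reset: what is moved stays moved. The work goes in short steps, Python scripts to look and compute and a tool call to move; the robot and the scene stay as the last step left them, time stands still between calls to the robot, and variables do not carry over. Pictures are saved under pics/ and viewed, at most 10 in all, crops included, and the job is handed in when it is done.

Besides the shell and the picture viewer there is one more tool, called after "Request:" as a command line: name --argument value ..., lists and objects as JSON in quotes. servo_tool: Moves the arm, as the interface text tells. Its arguments: {"type":"object","properties":{"steps":{"type":"string"},"fingers":{"type":"number"},"force":{"type":"number"}},"required":["steps"]}

```bash
mkdir -p pics; cat > h.py <<'E'
import numpy as np, cv2
from cell import env
def save(n,f,box=None,s=1):
    im=f["img"][:,:,::-1]
    if box: x,y,w,h=box; im=im[y:y+h,x:x+w]
    cv2.imwrite(n,cv2.resize(im,None,fx=s,fy=s,interpolation=cv2.INTER_CUBIC))
def cloud(f):
    K=f["intrinsics"];d=f["depth"];v,u=np.mgrid[:420,:560]
    P=np.stack([(u-K[0,2])/K[0,0]*d,(v-K[1,2])/K[1,1]*d,d],-1)
    W=(P-f["t"])@f["R"]; W[d==0]=np.nan
    return W
def ray(f,px,z):
    K=f["intrinsics"];r=f["R"].T@np.array([(px[0]-K[0,2])/K[0,0],(px[1]-K[1,2])/K[1,1],1]);o=-f["R"].T@f["t"]
    return o+r*(z-o[2])/r[2]
E
python3 - <<'E'
from h import *
a=env.grab_frame("scene");b=env.grab_frame("side")
cv2.imwrite("pics/a.png",cv2.resize(np.vstack([a["img"],b["img"]])[:,:,::-1],None,fx=.714,fy=.714))
save("pics/a1.png",a,None,1.4)
np.savez("a.npz",**{k:a[k] for k in("img","depth","intrinsics","R","t")});np.savez("b.npz",**{k:b[k] for k in("img","depth","intrinsics","R","t")})
for n,f in(("scene",a),("side",b)):
    C=cloud(f)
    for l in ["small_jar","brown_bottle","jar_holder","scale"]:
        for r in env.silhouettes(f,l)[:3]: print(n,l,round(r["p"],2),r["box"],np.nanmedian(C[r["pixels"]],0).round())
    for l,z in(("pan_center",35),("weigh_key_top",33),("jar_holder",0),("scale",0)):
        for r in env.tip_of(f,l)[:2]: print(n,l,round(r["p"],2),r["pixel"],ray(f,r["pixel"],z).round(1))
E
```

```text
scene small_jar 0.95 [385.3, 190.6, 34.9, 26.3] [ 373. -707.   45.]
scene brown_bottle 0.7 [281.0, 174.2, 11.2, 33.0] [ 500. -414.  109.]
scene jar_holder 0.56 [269.4, 210.5, 17.1, 41.5] [ 485. -370.    9.]
scene scale 0.97 [127.1, 220.5, 64.5, 50.1] [552. -56.  24.]
scene pan_center 0.74 [153.9, 225.6] [627.6 -67.7  35. ]
scene weigh_key_top 0.39 [164.2, 252.7] [501.  -58.8  33. ]
scene jar_holder 0.47 [264.5, 229.0] [ 509.2 -343.5    0. ]
scene scale 0.86 [156.3, 247.8] [574.8 -53.7   0. ]
side small_jar 0.96 [266.9, 203.4, 32.6, 36.5] [ 443. -303.   88.]
side small_jar 0.88 [369.3, 184.6, 26.2, 25.7] [ 378. -682.   37.]
side brown_bottle 0.97 [257.2, 167.7, 38.5, 45.7] [ 515. -382.  107.]
side jar_holder 0.6 [242.4, 201.0, 54.5, 62.9] [ 477. -291.   26.]
side jar_holder 0.25 [178.1, 282.6, 8.6, 12.0] [500. -53.  30.]
side scale 0.93 [108.4, 255.1, 104.9, 62.6] [550. -41.  20.]
side scale 0.53 [336.7, 258.4, 44.9, 17.7] [ 289. -354.    4.]
side pan_center 0.81 [146.7, 267.8] [600.  -51.2  35. ]
side weigh_key_top 0.57 [173.9, 243.3] [ 632.4 -151.    33. ]
side weigh_key_top 0.49 [179.6, 282.9] [512.3 -59.7  33. ]
side jar_holder 0.92 [270.4, 238.4] [ 509.9 -347.9    0. ]
side scale 0.86 [159.4, 285.4] [573.5 -57.2   0. ]
```

View pics/a1.png

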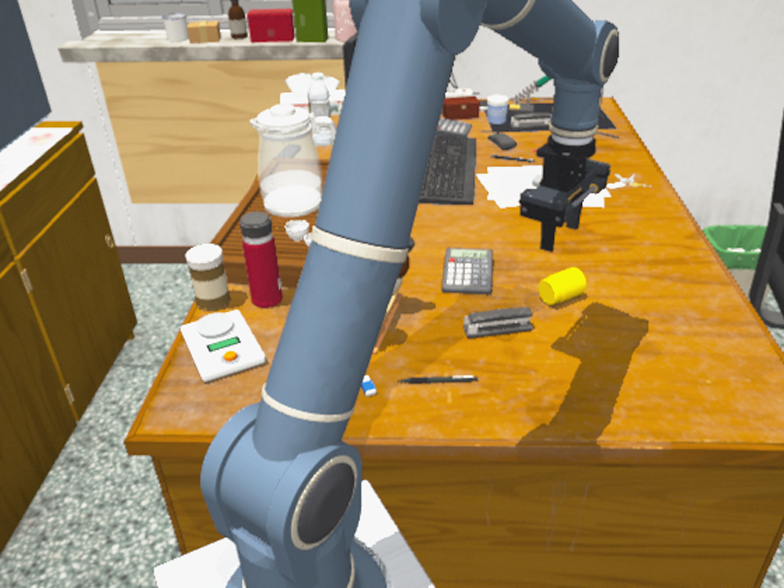

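View pics/a.png

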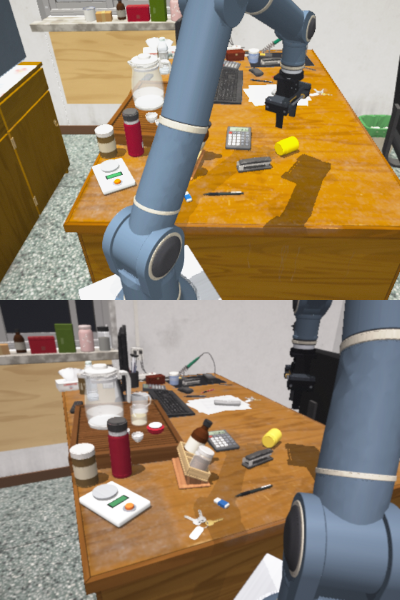

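The side view shows the jar, white/clear with its lid, in the holder at about (283,221), with the bottle behind it at (276,190). Its look-alike is the yellow jar lying at (382,197), so I choose the one in the holder. Next I move closer and check with the wrist camera.

Request:
servo_tool --steps "0.02 0.04 0.05 0;0.04 0.08 0.09 0;0.055 0.12 0.12 0;0.07 0.16 0.13 0;0.085 0.2 0.13 0;0.1 0.23 0.13 0;0.11 0.25 0.13 0;0.11 0.25 0.13 0;0.11 0.25 0.13 0" --fingers 0 --force 15

```text
t: 2.02
tool_pos: [399.8, -360.5, 363.6]
tcp_rot: [3.064, 0.69, -0.001]
wrist_force: [-0.3, 0.3, 0.6]
grip_width: 87.1
finger_force: 0.0
```

```bash
cat >> h.py <<'E'
from scipy.spatial.transform import Rotation as Ro
def wrist():
    s=env.get_state();f=dict(env.grab_frame("wrist"))
    T=np.eye(4);T[:3,:3]=Ro.from_rotvec(s["tcp_rot"]).as_matrix();T[:3,3]=s["tool_pos"]
    W=np.linalg.inv(T@f["T_tool_cam"]);f["R"]=W[:3,:3];f["t"]=W[:3,3]
    return s,f
E
python3 - <<'E'
from h import *
s,f=wrist();M=Ro.from_rotvec(s["tcp_rot"]).as_matrix();print(s["t"],s["tool_pos"],M.round(2).tolist(),"cam",(-f["R"].T@f["t"]).round(),f["R"][2].round(2))
b=env.grab_frame("side")
C=cloud(f)
cv2.imwrite("pics/w1.png",np.hstack([cv2.resize(f["img"],(480,360)),cv2.resize(b["img"][120:320,80:320],(320,267))[:360] if 0 else cv2.copyMakeBorder(cv2.resize(b["img"][130:320,90:320],(320,264)),0,96,0,0,0)])[:,:,::-1])
for l in ["small_jar","brown_bottle","jar_holder"]:
    for r in env.silhouettes(f,l)[:2]: print(l,round(r["p"],2),r["box"],np.nanmedian(C[r["pixels"]],0).round())
np.savez("w1.npz",C=C,img=f["img"])
E
```

```text
2.025 [ 399.76468748 -360.52363977  363.62719113] [[0.9, 0.43, -0.0], [0.43, -0.9, -0.0], [-0.0, 0.0, -1.0]] cam [ 473. -326.  514.] [-0.26 -0.13 -0.96]
small_jar 0.87 [459.6, 234.7, 64.0, 23.0] [ 406. -683.   40.]
small_jar 0.71 [239.8, 62.9, 55.7, 74.1] [ 458. -319.  105.]
brown_bottle 0.88 [321.2, 24.9, 82.2, 92.2] [ 528. -394.  126.]
jar_holder 0.89 [214.9, 0.9, 167.6, 126.1] [ 517. -333.   44.]
```

View pics/w1.png

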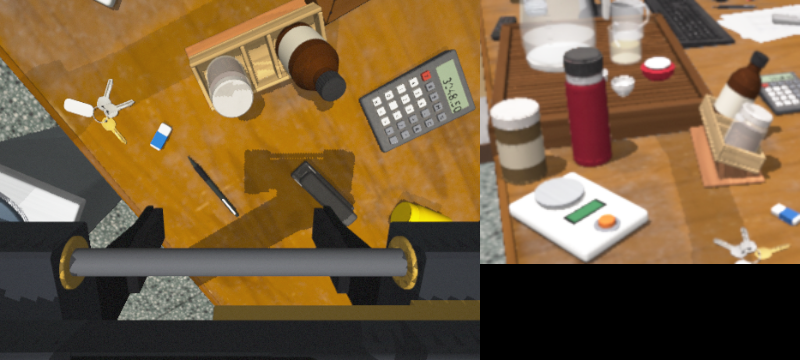

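The wrist view shows the clear jar with its grey lid at about (232,85), in the bay nearer the scale. The bottle leans at (310,60) and the yellow jar lies at (420,212), so the choice is confirmed. Next I fit the holder pose from the clouds.

```bash
cat > fit.py <<'E'
from h import *
from scipy.optimize import least_squares
s,f=wrist();b=env.grab_frame("side")
J=[];B=[]
for g,src in((f,f),(b,b)):
    C=cloud(g)
    for l,L in(("small_jar",J),("brown_bottle",B)):
        for r in env.silhouettes(b if g is b else f,l)[:2]:
            P=C[cv2.erode(r["pixels"].astype(np.uint8),np.ones((3,3)))>0];P=P[np.isfinite(P[:,0])]
            if len(P) and np.median(P[:,1])>-500: L.append(P); print(l,len(P),np.median(P,0).round())
J=np.vstack(J);B=np.vstack(B)
def sa(P,p,side):
    x,y,w=p;c,q=np.cos(w),np.sin(w);o=np.array([x-side*55*q,y+side*55*c,36])
    t=np.radians(25);a=np.array([-c*np.sin(t),-q*np.sin(t),np.cos(t)]);D=P-o;h=D@a
    return h,np.linalg.norm(D-h[:,None]*a,axis=1),o,a
def res(p):
    h,r,_,_=sa(J,p,1);R=np.where(h<68,29,27)
    e=np.where(r<R-4,h-83,np.where(abs(r-R)<abs(h-83),r-R,h-83))
    h,r,_,_=sa(B,p,-1);e2=np.where(h<75,r-30.5,0)
    return np.r_[e,e2]
S=least_squares(res,[509,-346,.74],loss="soft_l1",f_scale=2)
h,r,o,a=sa(J,S.x,1);print("holder",S.x.round(3),"med|res|",np.median(abs(S.fun)).round(2),"jar floor",o.round(1),"axis",a.round(3),"max h",np.percentile(h,98).round(1))
h,r,ob,_=sa(B,S.x,-1)
for k in range(0,150,15):
    m=(h>=k)&(h<k+15)
    if m.sum()>5: print("bottle h",k,"r med",np.median(r[m]).round(1),m.sum())
for G in(52,56,60): print(G,(o+a*G).round(1))
print("body-bottom bottle axis at z=137",ob+a*(101/.906))
# scale
from numpy import array
Cb=cloud(b);z=Cb[...,2]
K=b["img"].astype(int);
for r0 in env.silhouettes(b,"scale")[:1]:
    m=r0["pixels"]; pan=Cb[m&(abs(z-35)<5)];hs=Cb[m]
    org=Cb[m&(K[...,0]>180)&(K[...,2]<90)]
    print("orange",len(org),np.nanmean(org,0).round(1))
    pan=pan[np.linalg.norm(pan[:,:2]-np.nanmean(org,0)[:2],axis=1)>60]
    (x,y),rr=cv2.minEnclosingCircle(pan[:,:2].astype(np.float32));print("pan",len(pan),x,y,rr,pan.mean(0).round(1))
E
python3 fit.py
```

```text
small_jar 2807 [ 459. -319.  106.]
brown_bottle 4473 [ 527. -394.  126.]
brown_bottle 108 [ 486. -111.   19.]
small_jar 664 [ 441. -302.   88.]
brown_bottle 780 [ 515. -383.  108.]
holder [ 509.679 -342.674    0.822] med|res| 0.36 jar floor [ 469.4 -305.2   36. ] axis [-0.288 -0.31   0.906] max h 82.3
bottle h 0 r med 31.5 118
bottle h 15 r med 31.2 332
bottle h 30 r med 30.6 407
bottle h 45 r med 30.1 429
bottle h 60 r med 29.3 521
bottle h 75 r med 28.3 743
bottle h 90 r med 21.7 1215
bottle h 105 r med 12.4 512
bottle h 120 r med 11.5 281
bottle h 135 r med 10.3 695
52 [ 454.4 -321.3   83.1]
56 [ 453.3 -322.6   86.8]
60 [ 452.1 -323.8   90.4]
body-bottom bottle axis at z=137 [ 517.88940438 -414.62702256  137.0343118 ]
orange 70 [499.7 -50.8  29.1]
pan 582 605.3626098632812 -54.42707443237305 37.42377853393555 [603.4 -53.7  32.1]
```

Request:
servo_tool --steps "0.012 0.01 -0.04 0.18;0.025 0.018 -0.08 0.36;0.04 0.028 -0.12 0.54;0.052 0.037 -0.16 0.7;0.052 0.037 -0.19 0.76;0.052 0.037 -0.213 0.76;0.052 0.037 -0.213 0.76;0.052 0.037 -0.213 0.76"

```text
t: 3.62
tool_pos: [453.2, -322.7, 151.5]
tcp_rot: [2.587, 1.779, 0.001]
wrist_force: [0.3, 0.6, -0.2]
grip_width: 87.4
finger_force: 0.0
```

```bash
python3 - <<'E'
from h import *
s,f=wrist();b=env.grab_frame("side");M=Ro.from_rotvec(s["tcp_rot"]).as_matrix();print(s["t"],s["tool_pos"].round(1) if hasattr(s["tool_pos"],"round") else s["tool_pos"],M[:,1].round(3))
print((np.array([452.1,-323.8,82.4])-s["tool_pos"]).round(1))
cv2.imwrite("pics/w2.png",np.hstack([cv2.resize(f["img"],(400,300)),cv2.resize(b["img"][100:280,180:420],(400,300))])[:,:,::-1])
C=cloud(f)
for r in env.silhouettes(f,"brown_bottle")[:1]:
    P=C[r["pixels"]];P=P[P[:,2]>120];D=P-s["tool_pos"];print("along close",np.nanpercentile(D@M[:,1],[2,50,98]).round(),"along x",np.nanpercentile(D@M[:,0],[2,50,98]).round())
E
```

```text
3.625 [ 453.2 -322.7  151.5] [ 0.934 -0.358  0.002]
[ -1.1  -1.1 -69.1]
along close [48. 89. 98.] along x [-68. -26.  37.]
```

View pics/w2.png

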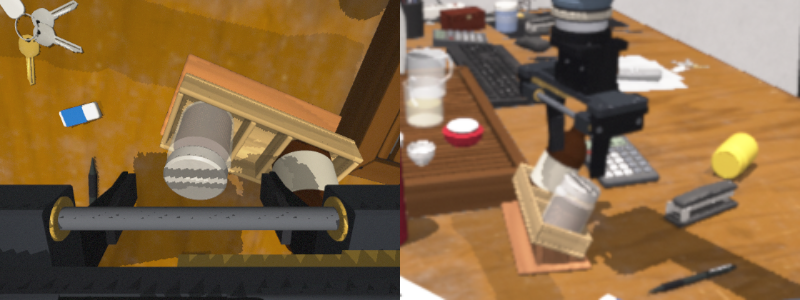

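The wrist view shows the jar at (195,150) centred between the fingers and the bottle to its right at (305,170), clear of the body strip. I go down now.

Request:
servo_tool --steps "-0.001 -0.001 -0.02 0;-0.001 -0.001 -0.04 0;-0.001 -0.001 -0.055 0;-0.001 -0.001 -0.069 0;-0.001 -0.001 -0.069 0;-0.001 -0.001 -0.069 0"

```text
t: 4.53
tool_pos: [451.9, -323.5, 82.0]
tcp_rot: [2.588, 1.78, 0.001]
wrist_force: [0.6, -0.4, -0.3]
grip_width: 87.0
finger_force: 0.0
```

Request:
servo_tool --steps "0 0 0 0;0 0 0 0;0 0 0 0;0 0 0 0;0 0 0 0;0 0 0 0;0 0 0 0;0 0 0 0" --fingers 255 --force 12

```text
t: 5.52
tool_pos: [452.7, -323.3, 82.1]
tcp_rot: [2.587, 1.78, 0.003]
wrist_force: [4.8, 0.8, 2.3]
grip_width: 61.2
finger_force: 11.8
```

Request:
servo_tool --steps "-0.003 -0.003 0.009 0;-0.006 -0.006 0.018 0;-0.009 -0.009 0.027 0;-0.0115 -0.0125 0.036 0;-0.0145 -0.0155 0.045 0;-0.018 -0.019 0.056 0;-0.021 -0.022 0.066 0;-0.021 -0.022 0.066 0"

```text
t: 6.52
tool_pos: [430.6, -346.1, 148.6]
tcp_rot: [2.588, 1.778, 0.001]
wrist_force: [0.2, -0.1, -2.6]
grip_width: 61.0
finger_force: 11.5
```

```bash
python3 - <<'E'
from h import *
s=env.get_state();print(s["wrist_force"],s["grip_width"])
b=env.grab_frame("side");save("pics/s3.png",b,(80,100,300,230),2.4)
E
```

```text
[ 0.20017549 -0.05263468 -2.57024664] 61.00837616134573
```

View pics/s3.png

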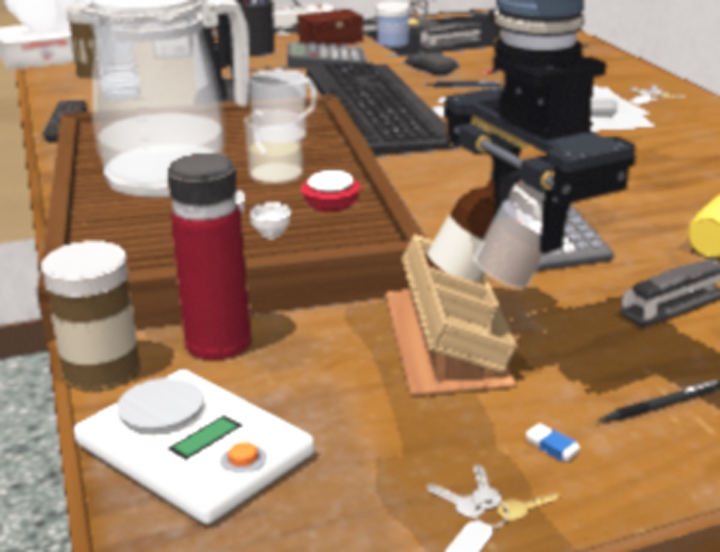

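The jar hangs free between the pads at (510,235), still leaning; the holder and the bottle are undisturbed, and the pan is at (160,405). I lift it and move near the scale.

Request:
servo_tool --steps "0 0 0.05 0;0 0 0.1 0;0.01 0.03 0.13 0;0.02 0.07 0.14 0;0.035 0.11 0.14 0;0.05 0.15 0.14 0;0.06 0.18 0.14 0;0.07 0.2 0.14 0;0.07 0.2 0.14 0;0.07 0.2 0.14 0"

```text
t: 7.82
tool_pos: [499.9, -146.3, 287.1]
tcp_rot: [-2.589, -1.779, 0.002]
wrist_force: [-0.4, 0.1, -2.0]
grip_width: 59.1
finger_force: 11.8
```

```bash
cat > m2.py <<'E'
from h import *
from scipy.optimize import least_squares
s=env.get_state();print(s["t"],s["tool_pos"],s["grip_width"],s["wrist_force"])
b=env.grab_frame("side");a=env.grab_frame("scene")
J=[]
for n,g in(("side",b),("scene",a)):
    C=cloud(g);K=g["img"].astype(int)
    for l in("thermos","round_tin","small_jar"):
        for r in env.silhouettes(g,l)[:2]:
            P=C[cv2.erode(r["pixels"].astype(np.uint8),np.ones((3,3)))>0];P=P[np.isfinite(P[:,0])]
            if len(P)<5: continue
            print(n,l,round(r["p"],2),len(P),np.median(P,0).round())
            if l=="small_jar" and np.linalg.norm(np.median(P,0)-s["tool_pos"])<90: J.append(P)
            if l!="small_jar" and r["p"]>.5:
                R={"thermos":32.5,"round_tin":36}[l];Q=P[P[:,2]<115]
                if len(Q)>20:
                    S=least_squares(lambda p:np.hypot(*(Q[:,:2]-p).T)-R,np.median(Q[:,:2],0)*1.03,loss="soft_l1",f_scale=2);print("  fit",S.x.round(1))
    for r in env.silhouettes(g,"scale")[:1]:
        m=cv2.dilate(r["pixels"].astype(np.uint8),np.ones((5,5)))>0
        org=C[m&(K[...,0]>180)&(K[...,2]<90)];org=org[org[:,2]>27];o=np.nanmean(org,0);print(n,"key",len(org),o.round(1))
        P=C[m&(C[...,2]>29)&(C[...,2]<42)];P=P[np.hypot(*(P[:,:2]-o[:2]).T)>55]
        (x,y),rr=cv2.minEnclosingCircle(P[:,:2].astype(np.float32));print("pan",len(P),round(x,1),round(y,1),round(rr,1),P.mean(0).round(1))
        H=C[m&(C[...,2]>18)&(C[...,2]<27)];H=H[:, :2].astype(np.float32);print("housing",[np.round(v,1) for v in cv2.minAreaRect(H)])
    for l,z in(("pan_center",35),("weigh_key_top",33)):
        for r in env.tip_of(g,l)[:1]: print(n,l,round(r["p"],2),ray(g,r["pixel"],z).round(1))
if J:
    J=np.vstack(J);g0=np.array(s["tool_pos"])+[0,0,8]
    def sa(p):
        a=np.array([p[2],p[3],1]);a/=np.linalg.norm(a);o=np.array([p[0],p[1],g0[2]]);D=J-o;t=D@a;return t,np.linalg.norm(D-t[:,None]*a,axis=1),a
    def res(p):
        t,r,a=sa(p);h=t+p[4];R=np.where(h<68,29,27)
        e=np.where(r<R-4,np.where(h>41,h-83,h),np.where(abs(r-R)<np.minimum(abs(h-83),abs(h)),r-R,np.minimum(h,0)+np.maximum(h-83,0)))
        return e
    S=least_squares(res,[g0[0],g0[1],-.2,-.35,60],loss="soft_l1",f_scale=2)
    t,r,ax=sa(S.x);print("jar grip",(S.x[:2]-g0[:2]).round(1),"axis",ax.round(3),"lean deg",np.degrees(np.arccos(ax[2])).round(1),"h",S.x[4].round(1),"res",np.median(abs(S.fun)).round(2),len(J),"range",np.percentile(t+S.x[4],[1,99]).round(1))
E
python3 m2.py
```

```text
7.825 [ 499.88289882 -146.31105221  287.10125103] 59.08787597646428 [-0.37216822  0.10861129 -2.03949853]
side thermos 0.82 2149 [ 660. -165.  109.]
  fit [ 683.8 -184. ]
side thermos 0.34 2081 [ 480. -296.   35.]
side round_tin 0.82 1751 [707. -67.  75.]
  fit [733.5 -83.5]
side small_jar 0.76 364 [ 377. -682.   39.]
side small_jar 0.68 3162 [549. -41.  21.]
side key 32 [497.5 -51.4  29.5]
pan 592 604.8 -55.3 36.8 [603.1 -53.4  32.1]
housing [array([564. , -54.3]), array([116.8, 168.3]), np.float64(89.7)]
side pan_center 0.87 [604.4 -60.4  35. ]
side weigh_key_top 0.56 [529.7 -26.4  33. ]
scene round_tin 0.55 665 [ 510. -394.  111.]
  fit [ 538.4 -405.7]
scene small_jar 0.64 492 [ 373. -704.   47.]
scene key 40 [499.  -57.3  32.7]
pan 362 595.7 -57.3 46.6 [603.5 -58.1  35.4]
housing [array([564.8, -57. ]), array([116.4, 173.5]), np.float64(89.1)]
scene pan_center 0.83 [613.6 -67.1  35. ]
scene weigh_key_top 0.39 [515.2 -68.5  33. ]
```

```bash
python3 - <<'E'
from h import *
s,f=wrist();b=env.grab_frame("side")
cv2.imwrite("pics/w4.png",np.hstack([cv2.resize(f["img"],(400,300)),cv2.resize(b["img"][70:280,80:360],(400,300))])[:,:,::-1])
C=cloud(b);m=(np.linalg.norm(C-np.array(s["tool_pos"]),axis=-1)<110)&(C[...,2]<s["tool_pos"][2]+60)
for n,g in(("wrist",f),("side",b)):
    for r in env.silhouettes(g,"small_jar")[:4]:print(n,round(r["p"],2),r["box"],np.nanmedian(cloud(g)[r["pixels"]],0).round())
v,u=np.nonzero(m);print(u.min(),u.max(),v.min(),v.max(),m.sum())
np.savez("b4.npz",C=C,img=b["img"],m=m,f=f["img"],Cf=cloud(f))
E
```

```text
wrist 0.69 [214.1, 156.1, 124.5, 194.6] [ 509. -125.  302.]
side 0.89 [366.4, 182.0, 29.1, 28.0] [ 379. -685.   36.]
171 249 107 182 1872
```

View pics/w4.png

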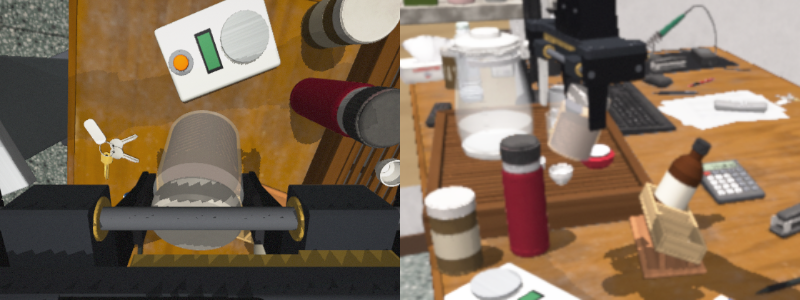

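The wrist view shows the jar leaning in the grip, its base end at (200,125) and the lid behind the bar. The scale pan is at (247,35) and the key at (180,62). I fit the jar in the hand and the pan from this view.

```bash
cat > jarfit.py <<'E'
from h import *
from scipy.optimize import least_squares
def run(th0=25):
    s,f=wrist();C=cloud(f);g0=np.array(s["tool_pos"])+[0,0,-0]
    M=Ro.from_rotvec(s["tcp_rot"]).as_matrix();g0=g0-8*M[:,2]
    r=env.silhouettes(f,"small_jar")
    J=max((C[cv2.erode(q["pixels"].astype(np.uint8),np.ones((5,5)))>0] for q in r),key=lambda P:-np.linalg.norm(np.nanmedian(P,0)-g0))
    D=(J-g0)@M; D=D[np.isfinite(D[:,0])&(np.linalg.norm(D,axis=1)<75)&(abs(D[:,1])<31)]
    # tool coords: jar axis lies near x-z plane
    def sa(p):
        a=np.array([np.sin(p[1]),p[2],-np.cos(p[1])]);a/=np.linalg.norm(a);E=D-np.array([p[0],0,0]);t=E@a;return t,np.linalg.norm(E-t[:,None]*a,axis=1),a
    def res(p):
        t,rr,a=sa(p);h=t+p[3];R=np.where(h<68,29,27)
        return np.where((rr<R-5)&(h>75),h-83,np.where((rr<R-5)&(h<8),h,rr-R))+np.minimum(h,0)+np.maximum(h-83,0)
    best=min((least_squares(res,[0,sg*np.radians(th0),0,58],loss="soft_l1",f_scale=2) for sg in(1,-1)),key=lambda S:S.cost)
    t,rr,a=sa(best.x);W=M@a
    print("n",len(D),"off_x",best.x[0].round(1),"tilt deg",np.degrees(best.x[1]).round(1),"side",best.x[2].round(3),"h",best.x[3].round(1),"res",np.median(abs(best.fun)).round(2),"h range",np.percentile(t+best.x[3],[1,50,99]).round(1))
    print("world axis",W.round(3),"base centre",(g0+M@np.array([best.x[0],0,0])-W*best.x[3]).round(1),"toolx",M[:,0].round(3),"t",s["t"],s["tool_pos"])
    return f,C
if __name__=="__main__":
    f,C=run();K=f["img"].astype(int)
    sc=env.silhouettes(f,"scale")
    if sc:
        m=cv2.dilate(sc[0]["pixels"].astype(np.uint8),np.ones((5,5)))>0
        o=C[m&(K[...,0]>180)&(K[...,2]<90)];o=o[o[:,2]>28];print("key",len(o),o.mean(0).round(1))
        P=C[m&(C[...,2]>30)&(C[...,2]<42)];P=P[np.hypot(*(P[:,:2]-o.mean(0)[:2]).T)>50];(x,y),r=cv2.minEnclosingCircle(P[:,:2].astype(np.float32));print("pan",len(P),x,y,r,P.mean(0))
E
python3 jarfit.py
```

```text
n 15077 off_x -1.1 tilt deg -23.1 side -0.062 h 63.6 res 0.48 h range [ 7.2 60.6 83.3]
world axis [-0.198 -0.343  0.918] base centre [ 512.7 -124.5  237.2] toolx [0.358 0.934 0.   ] t 8.725 [ 500.49439597 -145.29587625  287.59770427]
key 352 [505.5 -55.8  32.3]
pan 3908 607.419921875 -56.2127799987793 36.04726028442383 [607.18941957 -55.6267594   34.37574173]
```

Request:
servo_tool --steps "0.02 0.012 0 0.15;0.045 0.025 0 0.31;0.07 0.04 0 0.47;0.09 0.053 -0.01 0.63;0.11 0.062 -0.04 0.75;0.116 0.0655 -0.08 0.79;0.116 0.0655 -0.12 0.79;0.116 0.0655 -0.15 0.79;0.116 0.0655 -0.158 0.79;0.116 0.0655 -0.158 0.79"

```text
t: 10.12
tool_pos: [616.8, -79.8, 129.8]
tcp_rot: [1.704, 2.639, 0.001]
wrist_force: [0.3, -0.5, -1.3]
grip_width: 58.9
finger_force: 11.8
```

```bash
python3 jarfit.py
```

```text
n 15055 off_x -1.2 tilt deg -23.1 side -0.062 h 63.7 res 0.48 h range [ 7.4 60.6 83.3]
world axis [ 0.104 -0.382  0.918] base centre [610.7 -56.5  79.3] toolx [-0.411  0.912  0.   ] t 10.125 [616.81433204 -79.82445678 129.82656408]
key 856 [505.7 -55.7  32.3]
pan 3041 606.972900390625 -56.01029968261719 35.86563491821289 [597.22475655 -40.26890565  34.34651413]
```

Request:
servo_tool --steps "0 0 -0.012 0;0 0 -0.022 0;0 0 -0.028 0;0 0 -0.031 0;0 0 -0.033 0;0 0 -0.0335 0" --force 9

```text
t: 11.02
tool_pos: [616.6, -79.8, 96.3]
tcp_rot: [1.704, 2.639, 0.0]
wrist_force: [-0.4, -0.6, -0.2]
grip_width: 59.2
finger_force: 8.8
```

Request:
servo_tool --steps "-0.0013 0.003 -0.0008 0;-0.0027 0.006 -0.0012 0;-0.004 0.0088 -0.002 0;-0.004 0.0088 -0.002 0"

```text
t: 11.52
tool_pos: [612.4, -70.3, 94.2]
tcp_rot: [-1.703, -2.64, -0.001]
wrist_force: [-0.9, 0.7, 1.4]
grip_width: 58.5
finger_force: 8.8
```

```bash
python3 jarfit.py
```

```text
n 14242 off_x 0.4 tilt deg -13.6 side -0.048 h 63.0 res 0.58 h range [ 8.5 69.1 83.6]
world axis [ 0.053 -0.233  0.971] base centre [608.9 -55.3  41. ] toolx [-0.412  0.911  0.   ] t 11.525 [612.39911617 -70.34060357  94.20763129]
key 1113 [505.5 -55.7  32.3]
pan 2565 607.1631469726562 -56.16642379760742 35.89347839355469 [596.1486051  -38.80396881  34.27334283]
```

Request:
servo_tool --steps "-0.0015 0.004 -0.0005 0;-0.003 0.008 -0.0014 0;-0.0042 0.012 -0.0027 0;-0.0055 0.0152 -0.004 0;-0.0055 0.0152 -0.0045 0;-0.0055 0.0152 -0.0045 0"

```text
t: 12.42
tool_pos: [607.5, -55.9, 90.0]
tcp_rot: [1.704, 2.638, 0.001]
wrist_force: [-0.1, -1.4, 2.0]
grip_width: 58.0
finger_force: 8.9
```

```bash
python3 jarfit.py
```

```text
n 12212 off_x 2.3 tilt deg -0.7 side -0.019 h 62.8 res 0.71 h range [14.3 81.9 84. ]
world axis [-0.014 -0.019  1.   ] base centre [607.4 -52.6  35.3] toolx [-0.411  0.912 -0.   ] t 12.425 [607.51090379 -55.85158652  90.04509398]
key 1080 [505.6 -55.6  32.3]
pan 1606 606.7767333984375 -55.94736862182617 35.918460845947266 [595.17053639 -37.52345722  34.53739315]
```

Request:
servo_tool --steps "0 0 0.002 0;0 0 0.003 0;0 -0.002 0.003 0;0 -0.0035 0.003 0;0 -0.0035 0.0015 0;0 -0.0035 0.0005 0;0 -0.0035 0 0;0 -0.0035 0 0"

```text
t: 13.58
tool_pos: [607.1, -59.5, 89.9]
tcp_rot: [1.704, 2.639, -0.0]
wrist_force: [-0.6, -1.0, 1.9]
grip_width: 57.8
finger_force: 8.9
```

Request:
servo_tool --steps "0 0 0 0;0 0 0 0;0 0 0 0;0 0 0 0;0 0 0 0" --fingers 130 --force 3

```text
t: 14.2
tool_pos: [607.3, -59.2, 89.7]
tcp_rot: [1.704, 2.639, 0.001]
wrist_force: [0.5, 0.1, 0.3]
grip_width: 57.8
finger_force: 3.0
```

```bash
python3 jarfit.py
```

```text
n 12350 off_x 2.4 tilt deg -0.5 side -0.011 h 62.6 res 0.67 h range [13.9 82.  84. ]
world axis [-0.007 -0.013  1.   ] base centre [606.7 -56.2  35.1] toolx [-0.411  0.911 -0.   ] t 14.2 [607.2752573  -59.24052152  89.69829397]
key 1094 [505.6 -55.6  32.4]
pan 2198 607.1267700195312 -56.0915412902832 35.83649444580078 [599.76617199 -36.12853293  34.59198226]
```

Request:
servo_tool --steps "0 0 0 0;0 0 0 0;0 0 0 0;0 0 0 0;0 0 0 0;0 0 0.02 0;0 0 0.05 0;0 0 0.09 0;0 0 0.13 0;0 0 0.15 0" --fingers 0

```text
t: 15.6
tool_pos: [608.2, -58.9, 243.9]
tcp_rot: [1.701, 2.635, 0.004]
wrist_force: [0.1, -0.8, -0.2]
grip_width: 87.3
finger_force: 0.0
```

```bash
python3 - <<'E'
from h import *
s,f=wrist();b=env.grab_frame("side");print(s["t"],s["tool_pos"],s["wrist_force"],s["grip_width"])
cv2.imwrite("pics/w5.png",np.hstack([cv2.resize(f["img"],(400,300)),cv2.resize(b["img"][150:340,90:350],(400,300))])[:,:,::-1])
C=cloud(f)
for r in env.silhouettes(f,"small_jar")[:3]:
    P=C[r["pixels"]];P=P[P[:,2]>113];
    if len(P)>50: print(r["p"],P.mean(0).round(1),cv2.minEnclosingCircle(P[:,:2].astype(np.float32)))
print([ (r["p"],r["box"]) for r in env.silhouettes(f,"scale")[:1]])
K=f["img"].astype(int);o=C[(K[...,0]>180)&(K[...,2]<90)&(C[...,2]>28)&(C[...,2]<36)];print("key",len(o),np.median(o,0).round(1))
E
```

```text
15.6 [608.17008552 -58.85098725 243.91020034] [ 0.05931941 -0.83607327 -0.2352468 ] 87.31146987591434
0.6 [605.8 -55.  117.3] ((606.1888427734375, -56.263694763183594), 27.106931686401367)
[(0.65, [151.1, 67.2, 189.8, 160.4])]
key 396 [505.3 -55.7  32.3]
```

View pics/w5.png

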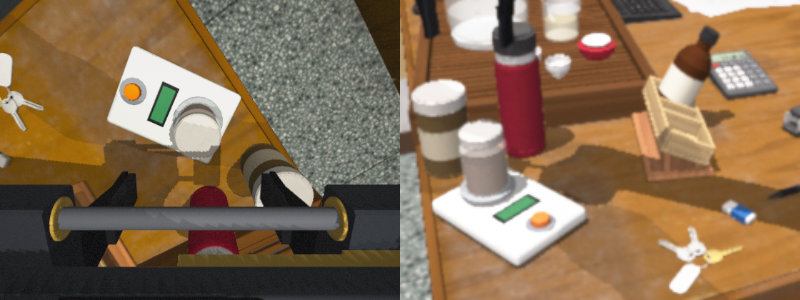

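The jar stands centred on the pan at (200,130) and the key is at (132,91). Everything else is in place. Next is the key.

```bash
python3 -c "
from cell import env
print(env.get_state()['q'])"
```

```text
[ 0.4613621   0.41790054 -0.58462264  1.6636952   0.2500792   1.13469604
  0.23406398]
```

Request:
servo_tool --steps "-0.02 0 0 0.18;-0.04 0 0 0.36;-0.06 0.001 0 0.54;-0.08 0.002 0 0.72;-0.095 0.003 0 0.9;-0.103 0.003 -0.02 1.06;-0.103 0.003 -0.05 1.15;-0.103 0.003 -0.09 1.15;-0.103 0.003 -0.09 1.15" --fingers 255

```text
t: 16.92
tool_pos: [500.9, -56.4, 146.4]
tcp_rot: [0.006, -3.133, -0.003]
wrist_force: [0.8, 0.0, 0.2]
grip_width: 5.4
finger_force: 0.0
```

```bash
python3 - <<'E'
from h import *
s,f=wrist();print(s["t"],s["tool_pos"],s["wrist_force"],s["grip_width"],Ro.from_rotvec(s["tcp_rot"]).as_matrix()[:,1].round(3))
C=cloud(f);K=f["img"].astype(int);o=C[(K[...,0]>180)&(K[...,2]<90)&(C[...,2]>28)&(C[...,2]<36)];print("key",len(o),np.median(o,0).round(1) if len(o) else 0)
E
```

```text
16.925 [500.92214179 -56.39135933 146.44180025] [0.77491108 0.04420537 0.20401005] 5.447881592675267 [-0.004  1.     0.002]
key 603 [504.9 -55.9  32.2]
```

Request:
servo_tool --steps "0.001 0 -0.03 0;0.001 0 -0.06 0;0.001 0 -0.085 0;0.001 0 -0.095 0;0.001 0 -0.095 0;0.001 0 -0.095 0"

```text
t: 17.73
tool_pos: [506.0, -56.3, 55.9]
tcp_rot: [-0.005, 3.139, -0.0]
wrist_force: [0.3, -0.7, 0.5]
grip_width: 0.3
finger_force: 0.0
```

Request:
servo_tool --steps "-0.001 0 -0.006 0;-0.001 0 -0.01 0;-0.001 0 -0.013 0;-0.001 0 -0.0155 0;-0.001 0 -0.0175 0;-0.001 0 -0.018 0;-0.001 0 -0.018 0;-0.001 0 -0.018 0"

```text
t: 18.73
tool_pos: [504.1, -56.4, 39.0]
tcp_rot: [0.005, -3.141, 0.005]
wrist_force: [-7.5, -0.7, 25.6]
grip_width: 0.6
finger_force: 12.9
```

Request:
servo_tool --steps "0 0 0.004 0;0 0 0.01 0;0 0 0.02 0;0 0 0.05 0;0 0 0.1 0;-0.02 0 0.15 0;-0.04 0 0.18 0;-0.04 0 0.18 0;-0.04 0 0.18 0"

```text
t: 19.85
tool_pos: [463.8, -56.6, 216.0]
tcp_rot: [0.004, -3.141, -0.0]
wrist_force: [-0.1, -0.4, -0.2]
grip_width: 0.4
finger_force: 0.0
```

```bash
python3 - <<'E'
from h import *
s,f=wrist();b=env.grab_frame("side");print(s["t"],s["tool_pos"],s["wrist_force"])
cv2.imwrite("pics/w6.png",np.hstack([cv2.resize(f["img"],(400,300)),cv2.resize(b["img"][150:340,90:350],(400,300))])[:,:,::-1])
C=cloud(f);K=f["img"].astype(int);o=C[(K[...,0]>180)&(K[...,2]<90)&(C[...,2]>24)&(C[...,2]<38)];print("key",len(o),np.median(o,0).round(1))
E
```

```text
19.85 [463.84705342 -56.59551811 216.0167967 ] [-0.05136538 -0.42142698 -0.20180879]
key 379 [504.5 -56.1  32.2]
```

View pics/w6.png

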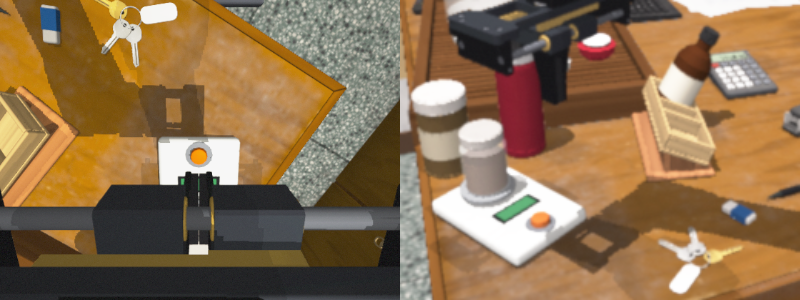

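The jar stands on the pan at (483,155) in the side view, the key is up again at 32 mm, and the bottle is in its bay. I'm handing the job in.

```bash
python3 -c "
from cell import env
print(env.close_job())"
```

```text
the job is handed in; nothing more can be done
None
```

The jar stands upright and centred on the pan, the orange key was pressed fully down and came back up, the bottle is still in its bay, and the job was handed in at about 20 s.

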